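# Free the sagging bolt and hold the prize-cage gate ajar

## Task

The bolt of the little prize cage has sagged, so its turned-down nose is caught behind the keeper's bent-up lip: take the bolt by its yellow grip, lift the nose over the lip and draw the bolt clear of the keeper. Then swing the self-closing gate towards you by that grip until its free edge stands about a hand's breadth (some 9 cm) out, and finish still gripping the yellow grip and holding the gate steady there, so that the medals can be taken out. Leave the trophy, the glasses case and the phone where they are.

Things in the scene. Friction and masses are not known exactly. Their poses are not given: they have to be found in the camera images.
- cage: Prize cage of pale wood with wire sides, back and roof, fixed to the desk: 160 deep (its x, from -110 to +50), 350 wide (its y, -175 to +175), flat roof top 160 mm above the desk. Origin: on its underside, midway across, 110 mm behind the front. Its front, with the green gate, faces its own -x; front face of gate and posts at x = -109. Nothing stands on the roof. Cups and medals inside are out of reach.
- yellow_grip: The bolt's handle: upright yellow cylinder, 24 mm diameter, 44 tall; origin at its centre, 196 mm above the desk with the bolt down, 17 mm ahead of the gate's front face. Rigid with the bolt: a 12 mm stem joins it to the rod 84 mm below. Its underside is 14 mm above the cage roof, 29 above the gate. Its x, y turn with the gate (parallel to the cage's when shut), z up.
- bolt_lift (a joint): Height of the bolt above its sagged rest, 0 (down, by its own weight, about 2 N) to 0.030 m, straight up in its two tall staples. The nose clears the keeper's lip when this is above about 0.016.
- bolt_slide (a joint): How far the bolt is drawn along the gate from fully shot, towards the hinge (+y of the yellow grip), 0 to 0.060 m; about 1.5 N of friction, stays where left. With the bolt down the nose meets the lip at about 0.007; bolt and nose are out of the keeper, and the gate free, above about 0.028.
- gate (a joint): Opening angle of the gate about its upright hinge, 0 shut to 1.2 rad; it opens towards the cage's -x (clockwise seen from above). A spring shuts it: 0.45 N m at 0, growing 0.5 N m per rad. The free edge lies 268 mm from the hinge, so 90 mm out is about 0.34 rad.
- gate_pivot (a point): Point on the gate's upright hinge line (at cage x -100, y +135), 112 mm above the desk. With the bolt shot the yellow grip is 26 mm towards cage -x and 220 mm towards cage -y from it.
- gate_edge (a point): Middle of the front free edge of the gate, 81 mm above the desk, 268 mm from the hinge.
- keeper_lip (a point): Middle of the top edge of the keeper's lip: an 8 mm thick steel plate, 105 mm above the desk, across the bolt's path on the post beside the gate's free edge. The steel keeper also has a front strap that traps the bolt, up to 149 mm above the desk.
- nose (a point): Foot of the bolt's turned-down nose (12 mm thick along the bolt), 90 mm above the desk when down, 15 mm below the lip's top, beyond the lip as seen from the grip.
- trophy: Loose brass-coloured two-handled cup, 76 mm diameter (110 over the handles), 130 tall, standing beside the keeper end of the cage; origin at its foot. Not to be disturbed.
- glasses_case: Loose red glasses case, 65 x 160 x 36 mm, lying beside the hinge end of the cage; origin under its centre. Not to be disturbed.
- phone: Loose black phone, 75 x 155 x 10 mm, lying in front of the cage's hinge end, outside the gate's swing up to 0.8 rad; origin under its centre. Not to be disturbed.

How it is judged (in metres and radians):
On the way, in this order (a step that is already met when the one before it is completed fails the run):
1. the bolt has been lifted off its sagged rest (value of joint bolt_lift above 0.012 m), for 0.05 s.
2. the bolt's nose has been lifted over the lip and drawn out of the keeper (value of joint bolt_slide above 0.026 m), for 0.1 s.
At the end, for the whole second after the job is handed in: Through the last second: gate steady, 0.20 to 0.50 rad open (free edge 5 to 13 cm out); bolt drawn over 20 mm; fingers on the yellow grip with over 2 N, grasp point within 35 mm of its centre; trophy, glasses case and phone within 20 mm of their starts (value of joint gate between 0.2 and 0.5 rad and velocity of joint gate between -0.08 and 0.08 rad/s and value of joint bolt_slide above 0.02 m and contact force between the fingers and yellow_grip above 2 N and distance between the grasp point and yellow_grip below 0.035 m and distance of each of trophy, glasses_case, phone from where it was at the start of the episode below 0.02 m); the arm keeps its last pose, push and grip.
It fails at once if the nose is forced through the lip instead of lifted over it (value of joint bolt_lift below 0.01 m and value of joint bolt_slide between 0.011 and 0.018 m).
It fails at once if the trophy, glasses case or phone is knocked (shifted over 30 mm or tipped), or the gate flung open beyond 0.8 rad (distance of any of trophy, glasses_case, phone from where it was at the start of the episode above 0.03 m or angle between any of trophy, glasses_case, phone's own z axis and vertical above 0.4 rad or value of joint gate above 0.8 rad).
It also fails if it takes over 38 s, if anything falls off the work surface, if the arm or the gripper's body presses on something with over 40 N, if the wrist force passes 120 N, or if a joint passes its speed limit or range.

## Robot

A 6-joint arm with a two-finger parallel gripper is mounted at the origin on the work surface. World frame = base frame: x ahead of the robot, y to its left, z up, the work surface at z = 0. Lengths are in m, angles in degrees, forces in N, time in s.
With the tool pointing down it reaches from about 0.35 to 0.875 m from the base axis. Payload 4.2 kg.
Tool frame: the origin (TCP) lies at the very end of the fingers, on their centre line; the grasp point (between the pads) lies 19 mm behind it; z points along the fingers, y is the line along which they close (so a half turn about z gives the same grasp; the last joint's range is limited). The gripper opens to 87 mm and grips with 3 to 60 N. Pads are 19 mm wide; open, the fingers measure 117 mm over their backs; the gripper's body (75 mm by 190 mm) begins 51 mm behind the grasp point.
Start: joints at [79.847, 22.042, 0.453, 0, -68.411, -14.817], TCP at [0.264, 0.567, 0.223] pointing down, gripper open.
Joint ranges: [-179.83, 179.83], [-69.29, 118.12], [-61.27, 80.66], [-181.25, 117.63], [-171.15, -9.14], [-177.46, 177.46]. Speed limits (degrees/s): [159.86, 159.86, 180, 180, 180, 180].

## Interface

Orientations are given as a 3x3 rotation matrix whose columns are the frame's x, y, z axes.
In Python, from station import monitor, cams, ticket gives the robot as it stands.
- The arm moves only by the tool drive_tool, never from a script. Its argument "moves" is a list of rows, each an object with "delta_pos": the shift along the tool's x, y, z in mm, a list of three; "turn": the turn about the tool's z in rad; "claw": the opening, from 0 (shut) to 1 (fully open). A call has 1 to 12 rows; each row shifts and turns the commanded pose from where the row before left it, along the tool's axes as they then stand; what a row does not reach is not made up. A row lasts 1/8 s, in which the tool goes at most 62.5 mm and 10.7 degrees, less where a joint would pass 70% of its speed; a pose out of reach is approached as far as the arm can. A call is refused whole if a number of a shift passes 62.5 or a number of a turn 0.188, either way. A call with a gripper value outside its range is refused whole. The fingers move at their own pace and stop on an object; the grip force is fixed at half the most. Time passes only in rows, so rows that do not move let the fingers close. It gives the time, the measured TCP pose, the force, the opening and the grip force at its end, in the units of the state.
- monitor.sense(): the state, without advancing time (a new reading comes with each control period).
- cams.capture(name): name is "scene" or "top"; returns a dict with "color" (480x640x3 uint8, red, green, blue), "range_z" (480x640 float32, m along the optical axis (not along the pixel's ray), 0 where there is no reading), "vertical_fov" (degrees; the focal length in pixels is half the picture's height over the tangent of half this angle, whatever the lens; pixels are square), "cx", "cy" (the principal point, pixels), "extrinsics" (4x4, takes a point from camera to world coordinates). Camera axes: x right, y down, z forward; pixel columns grow to the right and rows downward; lengths in m; the calibration is good to about 2 mm. A picture is of the moment at which its call begins.
- ticket.finish_job(): hands the job in; it is judged then, once.
The state is a dict: "time_s": time; "joints": joint angles; "joint_velocities": joint speeds; "effort": joint torques, N m; "tcp_pos": TCP position; "ee_rot": TCP orientation; "wrist_force": force on the tool from outside, world axes, zero at the start; "moment": the same for the moment, N m; "gripper_width": opening from 0.0 (shut) to 1.0 (fully open); "gripper_force": force on a finger pad.
Only numpy, scipy, OpenCV 4.12 (cv2) and the standard library are available. Lean on these libraries where they do the work, as an engineer would, in place of code of your own. Each camera call takes 0.05 s, during which the arm holds its last target. There are 200 camera calls.

## Working session

There is one attempt and no reset: what is moved stays moved. The work goes in short steps, Python scripts to look and compute and a tool call to move; the robot and the scene stay as the last step left them, time stands still between calls to the robot, and variables do not carry over. Pictures are saved under pics/ and viewed, at most 10 in all, crops included, and the job is handed in when it is done.

Besides the shell and the picture viewer there is one more tool, called after ">>>" by a JSON object that holds its "op" and its "data", one argument or row to a line. drive_tool: Moves the arm, as the interface text tells. Its arguments: {"type":"object","properties":{"moves":{"type":"array","items":{"type":"object","properties":{"delta_pos":{"type":"array","items":{"type":"number"}},"turn":{"type":"number"},"claw":{"type":"number"}}}}},"required":["moves"]}

```bash
mkdir -p pics; cat > h.py <<'E'
import numpy as np, cv2
from station import monitor, cams, ticket
def shot(n,f):
    c=cams.capture(n); cv2.imwrite('pics/%s.png'%f,c['color'][:,:,::-1]); np.savez('pics/%s.npz'%f,**c); return c
def pts(c):
    h,w=c['range_z'].shape; f=h/2/np.tan(np.radians(float(c['vertical_fov']))/2)
    v,u=np.mgrid[:h,:w]; z=c['range_z']; p=np.stack([(u-c['cx'])/f*z,(v-c['cy'])/f*z,z],-1)
    E=c['extrinsics']; P=p@E[:3,:3].T+E[:3,3]; P[z==0]=np.nan; return P
def yellow(c):
    hsv=cv2.cvtColor(c['color'],cv2.COLOR_RGB2HSV); return cv2.inRange(hsv,(23,140,120),(35,255,255))
E
python3 - <<'E'
from h import *
s=monitor.sense(); print(s)
for n in('scene','top'):
    c=shot(n,n+'0'); P=pts(c); m=yellow(c)
    k,l,st,ce=cv2.connectedComponentsWithStats(m)
    for i in range(1,k):
        if st[i,4]>15: q=P[l==i]; print(n,st[i],ce[i],np.nanmedian(q,0),np.nanmin(q,0),np.nanmax(q,0))
E
```

```text
{'time_s': 0.0, 'joints': array([ 7.98481966e+01,  2.20914930e+01,  3.81573333e-01, -2.78393664e-02,
       -6.84106490e+01, -1.48173946e+01]), 'joint_velocities': array([-0.10551485,  0.0365314 ,  0.00212602,  0.08867616, -0.05720548,
       -0.08597942]), 'effort': array([ 2.43393742e-04, -3.90674937e+01,  1.87403029e+01,  4.22011748e+00,
        1.09819372e-02, -1.96188867e-04]), 'tcp_pos': array([0.26356087, 0.56606671, 0.22146711]), 'ee_rot': array([[ 9.06459210e-01, -4.22292595e-01, -8.15621164e-04],
       [-4.22293371e-01, -9.06457027e-01, -1.99170185e-03],
       [ 1.01755407e-04,  2.14982789e-03, -9.99997684e-01]]), 'wrist_force': array([0.12558021, 0.06995153, 0.96684183]), 'moment': array([-0.01096256, -0.03711926,  0.03103437]), 'gripper_force': 0.0, 'gripper_width': 0.9995971468713222}
scene [284 200  12  14 108] [289.41666667 205.25925926] [0.57863306 0.01292637 0.21666302] [ 0.41932517 -0.05533127 -0.00429089] [0.5873967  0.02309763 0.22085256]
top [360 251  12  13 122] [365.18032787 257.36065574] [0.57882581 0.0121061  0.21785445] [0.5685935  0.00161222 0.19842633] [0.58970352 0.02095569 0.22347583]
```

View pics/scene0.png

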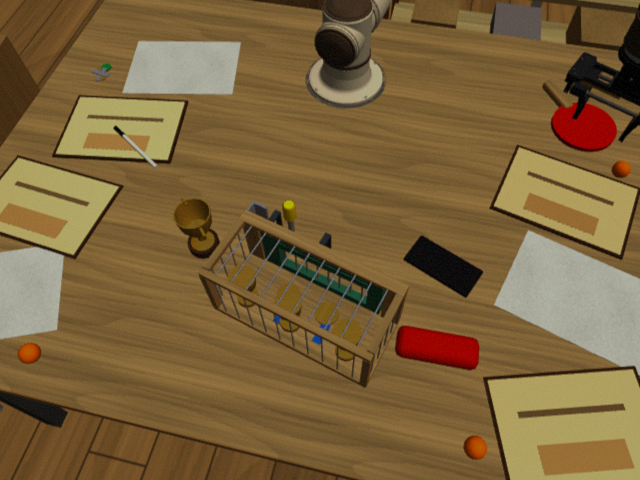

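View pics/top0.png

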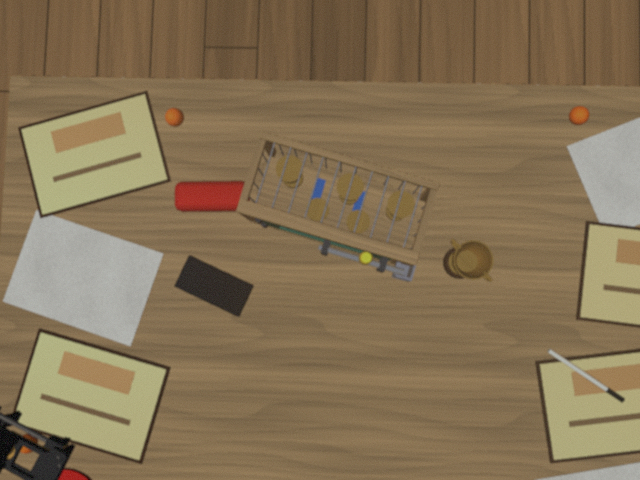

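The scene view shows the grip at (289,210), the trophy at (200,225), the phone at (443,265) and the case at (437,347). In the top view the grip is at (365,257), the keeper is near (403,270) and the trophy is at (470,260). Next I'll get the cage yaw from its roof.

```bash
python3 - <<'E'
from h import *
c=np.load('pics/top0.npz'); P=pts(c)
q=P[140:285,230:440].reshape(-1,3); q=q[(q[:,2]>.15)&(q[:,2]<.168)]
# keep the largest cluster: roof only
g=((q[:,:2]-[.5,-.25])*500).astype(int); im=np.zeros((300,300),np.uint8)
ok=((g>=0)&(g<300)).all(1); im[g[ok,0],g[ok,1]]=255
im=cv2.morphologyEx(im,cv2.MORPH_CLOSE,np.ones((5,5)))
k,l,st,_=cv2.connectedComponentsWithStats(im); i=1+st[1:,4].argmax()
r=cv2.minAreaRect(q[ok][l[g[ok,0],g[ok,1]]==i][:,:2].astype(np.float32)); print(r,cv2.boxPoints(r))
m=yellow(c)>0; y=P[m]; y=y[y[:,2]>.212]; print('grip top',y.mean(0),(y.min(0)+y.max(0))/2)
for z in(.01,.1,.13):
  pass
t=P[235:290,440:500].reshape(-1,3); t=t[t[:,2]>.1]; print('trophy',t.min(0),t.max(0))
E
```

```text
((0.6799362301826477, 0.06712552905082703), (0.3505525290966034, 0.18893937766551971), 74.85853576660156) [[ 0.5429635  -0.07739004]
 [ 0.7253436  -0.12674159]
 [ 0.81690896  0.2116411 ]
 [ 0.6345289   0.26099265]]
grip top [0.5786214  0.01158993 0.21832431] [0.57914851 0.01128395 0.21829779]
trophy [ 0.54669785 -0.23540152  0.10012127] [ 0.62341572 -0.15739714  0.135845  ]
```

>>> {"op": "drive_tool", "data": {
  "moves": [
    {"delta_pos": [0,0,-40],"turn": -0.085,"claw": 1},
    {"delta_pos": [0,0,-40],"turn": -0.086,"claw": 1},
    {"delta_pos": [0,0,0],"turn": 0,"claw": 1}
  ]
}}

```text
time_s: 0.48
tcp_pos: [0.2644, 0.5679, 0.3063]
ee_rot: [[0.965, -0.261, 0.002], [-0.261, -0.965, 0.007], [0.0, -0.007, -1.0]]
wrist_force: [-0.1, -0.4, -0.7]
gripper_width: 1.004
gripper_force: 0.0
```

```bash
cat >> h.py <<'E'
def to(x,y,z):
    s=monitor.sense(); R=s['ee_rot']; d=(np.array([x,y,z])-s['tcp_pos'])*1000
    print('tool delta mm',(R.T@d).round(1),'y ang',np.degrees(np.arctan2(-R[1,1],-R[0,1])).round(2),s['tcp_pos'],s['time_s'],s['wrist_force'])
E
python3 -c "
from h import *; to(.579,.0117,.29)"
```

```text
tool delta mm [449.1 454.8  13.2] y ang 74.85 [0.26438219 0.56794534 0.30631713] 0.475 [-0.06051663 -0.38172402 -0.67171464]
```

>>> {"op": "drive_tool", "data": {
  "moves": [
    {"delta_pos": [37,38,1],"turn": 0,"claw": 1},
    {"delta_pos": [37,38,1],"turn": 0,"claw": 1},
    {"delta_pos": [37,38,1],"turn": 0,"claw": 1},
    {"delta_pos": [37,38,1],"turn": 0,"claw": 1},
    {"delta_pos": [37,38,1],"turn": 0,"claw": 1},
    {"delta_pos": [37,38,1],"turn": 0,"claw": 1},
    {"delta_pos": [37,38,1],"turn": 0,"claw": 1},
    {"delta_pos": [37,38,1],"turn": 0,"claw": 1},
    {"delta_pos": [37,38,1],"turn": 0,"claw": 1},
    {"delta_pos": [37,38,1],"turn": 0,"claw": 1},
    {"delta_pos": [37,38,1],"turn": 0,"claw": 1},
    {"delta_pos": [37,32,1],"turn": 0,"claw": 1}
  ]
}}

```text
time_s: 1.98
tcp_pos: [0.5745, 0.0143, 0.2892]
ee_rot: [[0.965, -0.263, -0.002], [-0.263, -0.965, -0.0], [-0.002, 0.001, -1.0]]
wrist_force: [0.2, -0.1, 0.2]
gripper_width: 1.003
gripper_force: 0.0
```

>>> {"op": "drive_tool", "data": {
  "moves": [
    {"delta_pos": [0,0,0],"turn": 0,"claw": 1},
    {"delta_pos": [0,0,0],"turn": 0,"claw": 1}
  ]
}}

```text
time_s: 2.22
tcp_pos: [0.5739, 0.016, 0.2894]
ee_rot: [[0.965, -0.262, -0.002], [-0.262, -0.965, -0.0], [-0.002, 0.001, -1.0]]
wrist_force: [-0.4, 0.3, 0.1]
gripper_width: 0.999
gripper_force: 0.0
```

```bash
python3 -c "
from h import *; to(.579,.0117,.178)"
```

```text
tool delta mm [  6.3   2.8 111.4] y ang 74.78 [0.57392965 0.01604519 0.28939377] 2.225 [-0.42355488  0.32809859  0.14186632]
```

>>> {"op": "drive_tool", "data": {
  "moves": [
    {"delta_pos": [6,3,20],"turn": 0,"claw": 1},
    {"delta_pos": [0,0,25],"turn": 0,"claw": 1},
    {"delta_pos": [0,0,25],"turn": 0,"claw": 1},
    {"delta_pos": [0,0,25],"turn": 0,"claw": 1},
    {"delta_pos": [0,0,16],"turn": 0,"claw": 1},
    {"delta_pos": [0,0,0],"turn": 0,"claw": 1}
  ]
}}

```text
time_s: 2.98
tcp_pos: [0.5786, 0.0122, 0.1786]
ee_rot: [[0.965, -0.261, -0.002], [-0.261, -0.965, -0.001], [-0.002, 0.001, -1.0]]
wrist_force: [-0.2, -0.3, 0.1]
gripper_width: 1.004
gripper_force: 0.0
```

```bash
python3 - <<'E'
from h import *
to(.579,.0117,.178)
a=shot('scene','s1')['color'];b=shot('top','t1')['color']
f=lambda i,u,v:cv2.resize(i[v-50:v+50,u-65:u+65],(390*1,300),interpolation=cv2.INTER_CUBIC)
cv2.imwrite('pics/c1.png',np.hstack([f(a,289,215),f(b,365,257)])[:,:,::-1])
E
```

```text
tool delta mm [0.5 0.4 0.6] y ang 74.9 [0.57864653 0.0122192  0.17858744] 2.975 [-0.17988472 -0.31204387  0.11493577]
```

View pics/c1.png

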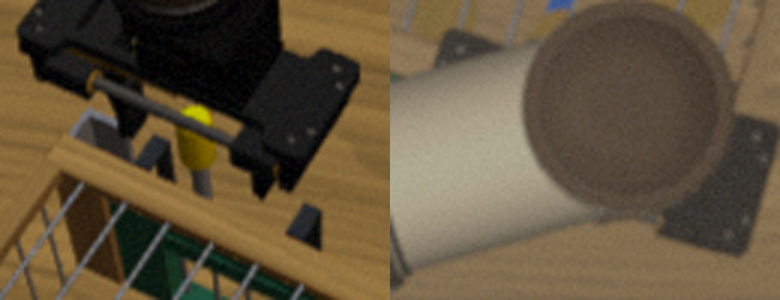

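The crop shows the yellow grip at about (197,140), centred between the open fingers. I'll close.

>>> {"op": "drive_tool", "data": {
  "moves": [
    {"delta_pos": [0,0,0],"turn": 0,"claw": 0},
    {"delta_pos": [0,0,0],"turn": 0,"claw": 0},
    {"delta_pos": [0,0,0],"turn": 0,"claw": 0},
    {"delta_pos": [0,0,0],"turn": 0,"claw": 0},
    {"delta_pos": [0,0,0],"turn": 0,"claw": 0},
    {"delta_pos": [0,0,0],"turn": 0,"claw": 0}
  ]
}}

```text
time_s: 3.82
tcp_pos: [0.5795, 0.0115, 0.1795]
ee_rot: [[0.965, -0.262, -0.0], [-0.262, -0.965, -0.0], [-0.0, 0.0, -1.0]]
wrist_force: [0.1, -0.6, 0.4]
gripper_width: 0.404
gripper_force: 0.0
```

>>> {"op": "drive_tool", "data": {
  "moves": [
    {"delta_pos": [0,0,0],"turn": 0,"claw": 0},
    {"delta_pos": [0,0,0],"turn": 0,"claw": 0},
    {"delta_pos": [0,0,0],"turn": 0,"claw": 0},
    {"delta_pos": [0,0,0],"turn": 0,"claw": 0}
  ]
}}

```text
time_s: 4.32
tcp_pos: [0.5795, 0.0115, 0.1795]
ee_rot: [[0.965, -0.262, -0.0], [-0.262, -0.965, -0.0], [-0.0, 0.0, -1.0]]
wrist_force: [0.5, -1.2, 0.4]
gripper_width: 0.268
gripper_force: 30.0
```

>>> {"op": "drive_tool", "data": {
  "moves": [
    {"delta_pos": [0,0,-4],"turn": 0,"claw": 0},
    {"delta_pos": [0,0,-5],"turn": 0,"claw": 0},
    {"delta_pos": [0,0,-5],"turn": 0,"claw": 0},
    {"delta_pos": [0,0,-5],"turn": 0,"claw": 0},
    {"delta_pos": [0,0,-4],"turn": 0,"claw": 0},
    {"delta_pos": [0,0,0],"turn": 0,"claw": 0},
    {"delta_pos": [0,0,0],"turn": 0,"claw": 0}
  ]
}}

```text
time_s: 5.2
tcp_pos: [0.5795, 0.0116, 0.2025]
ee_rot: [[0.965, -0.262, -0.0], [-0.262, -0.965, 0.0], [-0.0, 0.0, -1.0]]
wrist_force: [0.1, -1.4, -2.4]
gripper_width: 0.266
gripper_force: 30.0
```

```bash
python3 - <<'E'
from h import *
s=monitor.sense();print(s['wrist_force'],s['gripper_force'])
c=shot('scene','s2');P=pts(c);m=yellow(c)>0;m[:150]=0;m[260:]=0;m[:,:250]=0;m[:,330:]=0
print(m.sum(),np.nanmedian(P[m],0),np.nanpercentile(P[m][:,2],[5,95]))
a=c['color'];cv2.imwrite('pics/c2.png',cv2.resize(a[165:265,225:355],(650,500),interpolation=cv2.INTER_CUBIC)[:,:,::-1])
E
```

```text
[ 0.14204223 -1.42221334 -2.42606545] 29.99954209392854
0 [nan nan nan] nan
  return np.nanmean(a, axis, out=out, keepdims=keepdims)
  return np.nanmean(a, axis, out=out, keepdims=keepdims)
```

View pics/c2.png

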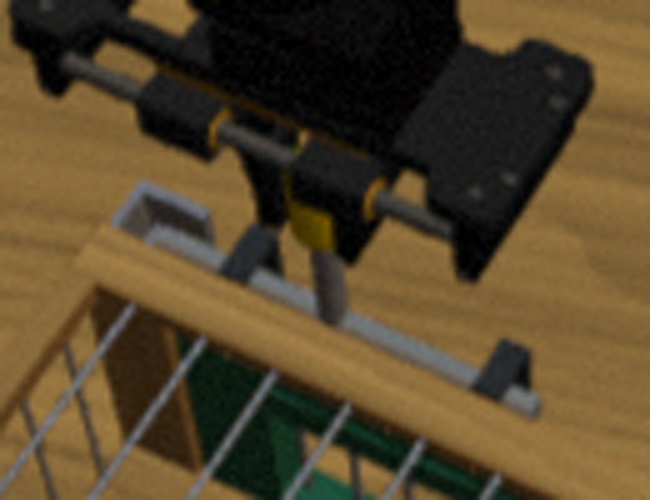

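The grip at (310,215) sits between the fingers. The rod now shows well up in its staples, and the wrist carries 2.4 N, which matches the bolt's weight. I'll draw the bolt.

>>> {"op": "drive_tool", "data": {
  "moves": [
    {"delta_pos": [0,-4,0],"turn": 0,"claw": 0},
    {"delta_pos": [0,-5,0],"turn": 0,"claw": 0},
    {"delta_pos": [0,-5,0],"turn": 0,"claw": 0},
    {"delta_pos": [0,0,0],"turn": 0,"claw": 0}
  ]
}}

```text
time_s: 5.75
tcp_pos: [0.5834, 0.0259, 0.2024]
ee_rot: [[0.965, -0.261, 0.0], [-0.261, -0.965, 0.001], [0.0, -0.001, -1.0]]
wrist_force: [0.2, -0.0, -2.0]
gripper_width: 0.267
gripper_force: 30.0
```

>>> {"op": "drive_tool", "data": {
  "moves": [
    {"delta_pos": [0,-5,0],"turn": 0,"claw": 0},
    {"delta_pos": [0,-5,0],"turn": 0,"claw": 0},
    {"delta_pos": [0,-5,0],"turn": 0,"claw": 0},
    {"delta_pos": [0,-5,0],"turn": 0,"claw": 0},
    {"delta_pos": [0,-4,0],"turn": 0,"claw": 0},
    {"delta_pos": [0,0,0],"turn": 0,"claw": 0},
    {"delta_pos": [0,0,0],"turn": 0,"claw": 0}
  ]
}}

```text
time_s: 6.62
tcp_pos: [0.5897, 0.0487, 0.2026]
ee_rot: [[0.965, -0.262, 0.001], [-0.262, -0.965, 0.001], [0.0, -0.001, -1.0]]
wrist_force: [0.9, 0.6, -3.3]
gripper_width: 0.269
gripper_force: 30.0
```

```bash
python3 - <<'E'
from h import *
s=monitor.sense();print(s['tcp_pos'],s['wrist_force'],s['gripper_force'])
c=shot('scene','s3')
cv2.imwrite('pics/c3.png',cv2.resize(c['color'][165:265,225:355],(650,500),interpolation=cv2.INTER_CUBIC)[:,:,::-1])
E
```

```text
[0.58971908 0.04874233 0.20259243] [ 0.88886523  0.62740605 -3.31647992] 29.999390934626717
```

View pics/c3.png

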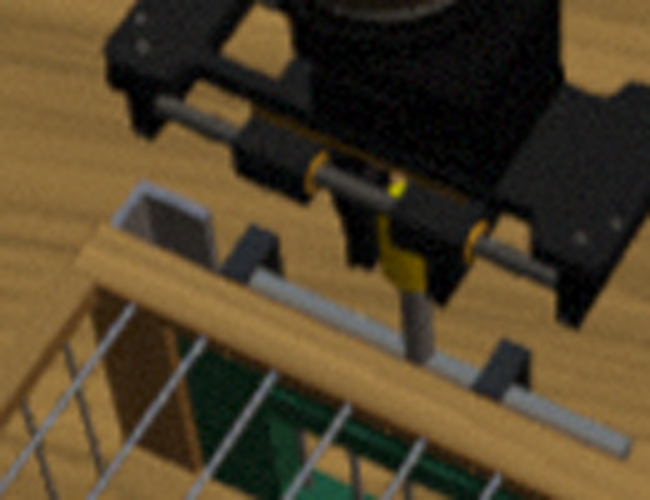

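The bolt is drawn 38 mm: the rod's keeper end now stops at the left staple (250,275), clear of the keeper at (165,225). Now I'll swing the gate about the pivot, near (0.662, 0.217), turning the tool with it.

>>> {"op": "drive_tool", "data": {
  "moves": [
    {"delta_pos": [-4,-0.6,0],"turn": 0.021,"claw": 0},
    {"delta_pos": [-7.7,-1.3,0],"turn": 0.0425,"claw": 0},
    {"delta_pos": [-7.7,-1.3,0],"turn": 0.0425,"claw": 0},
    {"delta_pos": [0,0,0],"turn": 0,"claw": 0}
  ]
}}

```text
time_s: 7.18
tcp_pos: [0.5725, 0.0572, 0.2033]
ee_rot: [[0.932, -0.362, 0.003], [-0.362, -0.932, 0.0], [0.002, -0.001, -1.0]]
wrist_force: [3.3, -0.8, -2.5]
gripper_width: 0.265
gripper_force: 30.0
```

>>> {"op": "drive_tool", "data": {
  "moves": [
    {"delta_pos": [-7.7,-1.3,0],"turn": 0.0425,"claw": 0},
    {"delta_pos": [-7.7,-1.3,0],"turn": 0.0425,"claw": 0},
    {"delta_pos": [-7.7,-1.3,0],"turn": 0.0425,"claw": 0},
    {"delta_pos": [-7.7,-1.3,0],"turn": 0.0425,"claw": 0},
    {"delta_pos": [-7.7,-1.3,0],"turn": 0.0425,"claw": 0},
    {"delta_pos": [-4.5,-0.8,0],"turn": 0.025,"claw": 0},
    {"delta_pos": [0,0,0],"turn": 0,"claw": 0},
    {"delta_pos": [0,0,0],"turn": 0,"claw": 0},
    {"delta_pos": [0,0,0],"turn": 0,"claw": 0},
    {"delta_pos": [0,0,0],"turn": 0,"claw": 0}
  ]
}}

```text
time_s: 8.43
tcp_pos: [0.5373, 0.083, 0.2026]
ee_rot: [[0.821, -0.571, 0.001], [-0.571, -0.821, 0.0], [0.0, -0.001, -1.0]]
wrist_force: [4.2, -2.0, -2.4]
gripper_width: 0.264
gripper_force: 30.0
```

```bash
python3 - <<'E'
from h import *
s=monitor.sense();t=s['tcp_pos'];print(t,s['wrist_force'],s['gripper_force'],s['joint_velocities'].round(2))
d=t[:2]-[.6622,.2171]; x=d@[.965,-.262];y=d@[.262,.965]
r=np.hypot(x,y); L=np.sqrt(r*r-.026**2); print('gate',np.arctan2(-x,-y)-np.arctan2(.026,L),'slide',.22-L)
c=shot('scene','s4')
cv2.imwrite('pics/c4.png',cv2.resize(c['color'][150:300,160:360],(800,600),interpolation=cv2.INTER_CUBIC)[:,:,::-1])
E
```

```text
[0.53732737 0.08295908 0.20262886] [ 4.22395255 -1.95783189 -2.40692828] 30.001882761807792 [ 0.1  -0.04 -0.11  0.01  0.   -0.09]
gate 0.3421597728928754 slide 0.03859834340032767
```

View pics/c4.png

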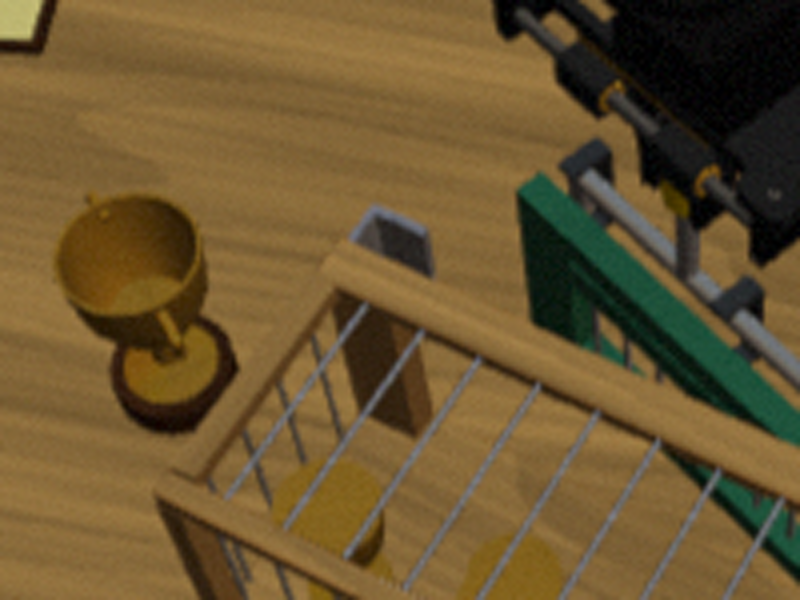

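The green gate stands open, with its free edge at about (530,190), and the fingers still hold the yellow grip at (675,200). The trophy is where it was. The gate is at about 0.34 rad and steady, so I'm handing in.

```bash
python3 -c "
from station import ticket; print(ticket.finish_job())"
```

```text
the job is handed in; nothing more can be done
None
```

I lifted the bolt over the lip, drew it about 38 mm, and swung the gate to about 0.34 rad (free edge about 9 cm out); the arm was still holding it steady by the yellow grip when I handed the job in at about 8.5 s, and no verdict was returned.

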